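# Count to the third gap and push the jar in

### The arm

A 6-joint arm with a two-finger parallel gripper is mounted at the origin on a cart in front of the work surface, level with it; the furniture and walls round the work are solid. World frame = base frame: x ahead of the robot, y to its left, z up, the work surface at z = 0. Lengths are in mm, angles in rad, forces in N, time in s.
With the tool pointing down it reaches from about 275 to 750 mm from the base axis. Payload 10.2 kg.
Tool frame: the origin (TCP) lies at the very end of the fingers, on their centre line; the grasp point (between the pads) lies 19 mm behind it; z points along the fingers, y is the line along which they close (so a half turn about z gives the same grasp; the last joint's range is limited). The gripper opens to 85 mm and grips with 20 to 120 N. Pads are 22 mm wide; open, the fingers measure 114 mm over their backs; the gripper's body (76 mm by 85 mm) begins 54 mm behind the grasp point. The pads swing forward as they close: fully open they stand 13 mm farther back than shut.
Start: joints at [0.898, 0.313, 1.498, -0, 1.331, -0.223], TCP at [228.275, 472.78, 191.894] pointing down, gripper open.
Joint ranges: [-2.94, 2.94], [-0.97, 2.17], [0.19, 2.56], [-1.23, 4.37], [0.02, 3.11], [-2.88, 2.88]. Speed limits (rad/s): [2.39, 2.39, 3.01, 3.14, 3.14, 3.14].

### API

Orientations are given as a unit quaternion [w, x, y, z].
In Python, from rig import telemetry, optics, ctrl gives the robot as it stands.
- The arm moves only by the tool servo_tool, never from a script. Its argument "deltas" is a list of rows, each a list of 3 entries, a list of its own where there are three numbers: the shift along the tool's x, y, z in units of 20 cm (1.0 is 20 cm), then the turn, a rotation vector about the tool's x, y, z in units of 90 degrees (1.0 is 90 degrees), then the opening, from 0 (shut) to 1 (fully open). A call has 1 to 8 rows; each row shifts and turns the commanded pose from where the row before left it, along the tool's axes as they then stand; what a row does not reach is not made up. A row lasts 1/10 s, in which the tool goes at most 50 mm and 8.59 degrees, less where a joint would pass 70% of its speed; a pose out of reach is approached as far as the arm can. A call with a number of a shift or a turn outside -1 to 1 is refused whole. A call with a gripper value outside its range is refused whole. The fingers move at their own pace and stop on an object; "squeeze" is the grip in N (left out, the last holds). Time passes only in rows, so rows that do not move let the fingers close. It gives the time, the measured TCP pose, the force, the opening and the grip force at its end, in the units of the state.
- telemetry.sense(): the state, without advancing time (a new reading comes with each control period).
- optics.capture(name): name is "scene" or "top" or "wrist"; returns the picture (420x560x3 uint8, blue, green, red); there is no depth.
- optics.camera_model(name): a dict with "vfov" (degrees; the focal length in pixels is half the picture's height over the tangent of half this angle, whatever the lens; pixels are square), "cx", "cy" (the principal point, pixels), "R" (3x3) and "t" (3): a world point X has camera coordinates R X + t; the wrist camera has in their place "mount" (4x4, takes a point from camera to tool coordinates, whose origin is the TCP and whose axes are the flange's). Camera axes: x right, y down, z forward; pixel columns grow to the right and rows downward; lengths in mm; the calibration is good to about 2 mm. The wrist camera is an equidistant fisheye: a pixel r from the principal point sees the ray r / f radians off the axis. A picture is of the moment at which its call begins: read the wrist's pose just before it. camera_model takes no time and is no camera call.
- ctrl.finish_job(): hands the job in; it is judged then, once.
The state is a dict: "time_s": time; "joints": joint angles; "dq": joint speeds; "tau": joint torques, N m; "eef_pos": TCP position; "ee_rot": TCP orientation; "force": force on the tool from outside, world axes, zero at the start; "wrist_torque": the same for the moment, N m; "grip_width": opening from 0.0 (shut) to 1.0 (fully open); "grip_force": force on a finger pad.
Only numpy, scipy, OpenCV 4.12 (cv2) and the standard library are available. Lean on these libraries where they do the work, as an engineer would, in place of code of your own. Each camera call takes 0.05 s, during which the arm holds its last target. There are 200 camera calls.

### The job

Count along the steel rail behind the divider rack with your fingertips, starting from the end where the service bell stands: press the rail down a little over the first, then the second, then the third gap (counting every gap, filled or empty), and stop there without touching it over the fourth. Then push the honey jar that stands on the open counter in front of the rack into that third gap until it is home against the back board, sliding it gently and upright, without pinching or lifting it and without entering another gap. Leave everything else standing where it is, and finish clear of everything.

Things in the scene. Friction and masses are not known exactly. Their poses are not given: they have to be found in the camera images.
- rack: Fixed pale wood rack open to front and top, no floor. Origin: on the counter, middle of its front edge; x into the gaps (away from robot), y to the robot's left. Five walls 8 mm thick, 50 mm high, at y = 0, +-80, +-160 mm, x 0 to 64 mm; four gaps 72 mm wide centred at y = 120, 40, -40, -120 mm. Back board face at x = 64 mm, 50 mm high. End posts at y = +-160 mm, x 59 to 89 mm, 112 mm high.
- rail (a joint): How far the rail is pressed straight down, m: 0 at rest, 0.012 at its stop. A round steel rail, 10 mm thick, along the rack's y at rack x = 74 mm, just behind and above the back board, top 95 mm above the counter at rest. It is sprung: moves from about 1 N on, then 0.4 N more per mm, and rises again when let go.
- rail_a (a point): 50 mm section of the rail behind the gap at rack y = +120 mm (leftmost seen from the robot). The point is its middle, on top of the rail, 95 mm above the counter at rest; axes as the rack's. The 30 mm of rail between two sections (dark 13 mm collar over the divider, which is only for show) counts for no gap.
- rail_b (a point): As rail_a, behind the gap at rack y = +40 mm.
- rail_c (a point): As rail_a, behind the gap at rack y = -40 mm.
- rail_d (a point): As rail_a, behind the gap at rack y = -120 mm (rightmost seen from the robot).
- honey_jar_0: The jar to push: honey jar with rounded-square body, 51 mm across its flats and 62 mm across its corners, round lid 53 mm, 74 mm high, at any yaw, 0.11 to 0.23 kg, standing on the open counter 75 to 95 mm in front of the rack's front edge. Origin: centre of its underside, z up. Home against the back board its origin is at rack x = 33 to 38 mm, by its yaw.
- counter_bell: Service bell, 84 mm across, 58 mm high, stands beside the left or the right end of the rack: the counting starts at that end. Origin: centre of its underside. Loose, leave alone.
- honey_jar_1: Another honey jar, 52 mm across, 74 mm high, already standing in an outer gap of the rack. Origin: centre of its underside. Loose, leave alone.
- tea_light: Tea light, 38 mm across, 15 mm high, standing in the other outer gap. Origin: centre of its underside. Loose, leave alone.
- tape_roll: Roll of tape lying flat, 92 mm across, 48 mm high, beside the end of the rack away from the bell. Origin: centre of its underside. Loose, leave alone.
- tin_0: Food tin, 76 mm across, 58 mm high, on the counter in front of the rack, beyond its right end. Origin: centre of its underside. Loose, leave alone. (A fixed poster on an easel stands at the back of the counter: its near edge is at about world x = 0.72, y = -0.08 m, from 0.25 m above the counter upwards; keep the arm clear of it.)
- price_card_0: Price card in a small wooden block, 20 x 68 mm, 60 mm high, on the counter in front of the rack, beyond its left end. Origin: centre of its underside. Loose, leave alone. Farther left, beyond world y = 0.25 m, stands a bread crate with bags, over 0.3 m high: come in from in front of the counter, not across it.
Things that resemble listed ones, but are neither listed nor needed, are in the scene too. There is more than one size of the honey_jar_0; the one meant has the size given above.

How it is judged:
By the outcome, as a careful person would: the job done as asked, in the order asked, and still so for the second after the job is handed in, with the robot touching nothing.
It also fails if it takes over 64 s, if anything falls off the work surface, if the arm or the gripper's body presses on something with over 40 N, if the wrist force passes 120 N, or if a joint passes its speed limit or range.

## Working session

There is one attempt and no reset: what is moved stays moved. The work goes in short steps, Python scripts to look and compute and a tool call to move; the robot and the scene stay as the last step left them, time stands still between calls to the robot, and variables do not carry over. Pictures are saved under pics/ and viewed, at most 10 in all, crops included, and the job is handed in when it is done.

Besides the shell and the picture viewer there is one more tool, called after "Request:" as name([rows], argument=value, ...), one row to a line, values as JSON. servo_tool: Moves the arm, as the interface text tells. Its arguments: {"type":"object","properties":{"deltas":{"type":"array"},"squeeze":{"type":"number"}},"required":["deltas"]}

```bash
mkdir -p pics; python3 - <<'E'
from rig import telemetry, optics, ctrl
import cv2,numpy as np
for n in("scene","top"):
    im=optics.capture(n); cv2.imwrite(f"pics/{n}0.png",im); m=optics.camera_model(n); print(n,m)
print(optics.camera_model("wrist")); print(telemetry.sense())
E
```

```text
scene {'vfov': 57.7321462534169, 'cx': 279.13973266490325, 'cy': 209.2490173824174, 'R': array([[ 0.65019859, -0.75973994,  0.00608434],
       [-0.40784258, -0.35577294, -0.84088646],
       [ 0.64101968,  0.54426174, -0.54117736]]), 't': array([-426.23117681,  306.40597217,  654.63365178])}
top {'vfov': 44.755714067312354, 'cx': 279.4017929186841, 'cy': 210.4310982868188, 'R': array([[-0.01327955, -0.99984792,  0.01130465],
       [-0.98857313,  0.01143036, -0.15030805],
       [ 0.15015597, -0.0131715 , -0.98857458]]), 't': array([-68.92541111, 583.63810044, 990.07864527])}
{'vfov': 65.70646984690485, 'cx': 277.6283201524059, 'cy': 208.85010982326807, 'mount': array([[-3.86435109e-04, -9.50732322e-01, -3.10012746e-01,
         7.92798474e+01],
       [ 9.99999925e-01, -3.72905064e-04, -1.02906034e-04,
         9.15465589e-02],
       [-1.77692298e-05, -3.10012762e-01,  9.50732395e-01,
        -1.81695699e+02],
       [ 0.00000000e+00,  0.00000000e+00,  0.00000000e+00,
         1.00000000e+00]])}
{'time_s': 0.1, 'joints': array([ 8.97585537e-01,  3.13393251e-01,  1.49834276e+00,  8.35295440e-06,
        1.33100269e+00, -2.23409434e-01]), 'dq': array([-0.00158474, -0.00137318, -0.00235948,  0.00035272, -0.00116989,
        0.00094567]), 'tau': array([ 4.10950437e-03, -4.12901151e+01, -2.60139030e+01, -6.57274222e-05,
        3.04571688e-03,  2.92058371e-05]), 'eef_pos': array([228.10543355, 472.55957173, 191.39964607]), 'ee_rot': array([-2.52027111e-04,  2.23010475e-01,  9.74815880e-01, -5.14636224e-04]), 'force': array([-0.23880737, -0.14125781,  1.33494707]), 'wrist_torque': array([-0.006336  , -0.02899536, -0.02016016]), 'grip_force': 0.0, 'grip_width': 1.0015012130417775}
```

View pics/scene0.png

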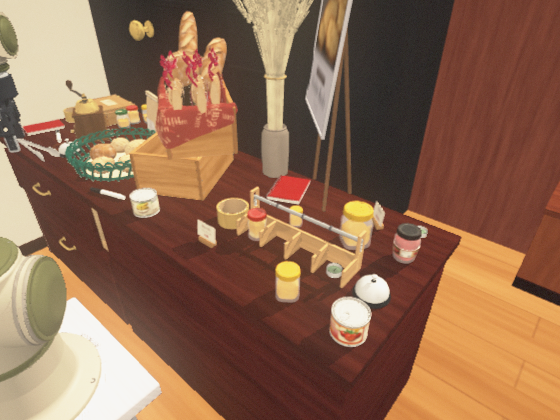

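View pics/top0.png

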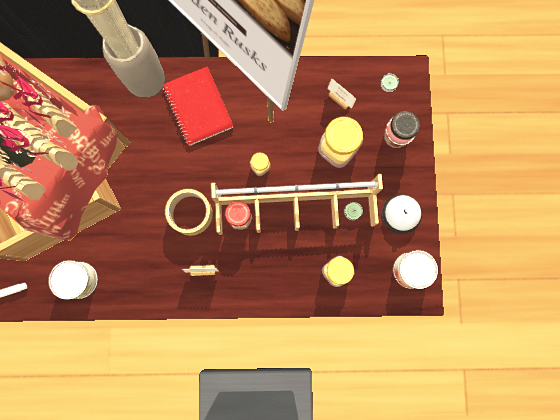

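Top view: the bell is at (403,212), beside the rack's right end, so the count runs d, c, b and the target is the gap at rack y=+40. There are three yellow-lid jars: (339,270) in front of the rack, and a small one at (260,163) and a large one at (342,140), both behind it. The front one fits, and I'll confirm its size in a crop.

```bash
cat > h.py <<'E'
from rig import telemetry, optics, ctrl
import cv2,numpy as np
def cast(n,uv,z):
    m=optics.camera_model(n); f=210/np.tan(np.radians(m['vfov']/2))
    uv=np.atleast_2d(uv).astype(float)
    d=np.c_[(uv[:,0]-m['cx'])/f,(uv[:,1]-m['cy'])/f,np.ones(len(uv))]@m['R']
    o=-m['R'].T@m['t']
    return o+d*((z-o[2])/d[:,2])[:,None]
E
python3 - <<'E'
from h import *
im=cv2.imread("pics/top0.png")
cv2.imwrite("pics/c1.png",cv2.resize(im[155:315,180:460],None,fx=2.8,fy=2.8,interpolation=cv2.INTER_CUBIC))
hsv=cv2.cvtColor(im,cv2.COLOR_BGR2HSV)
m=cv2.inRange(hsv,(22,120,120),(34,255,255))
for c in cv2.findContours(m,cv2.RETR_EXTERNAL,cv2.CHAIN_APPROX_NONE)[0]:
    if cv2.contourArea(c)>100:
        (u,v),r=cv2.minEnclosingCircle(c)
        print("yellow",u,v,r,cv2.boundingRect(c),"z74",cast("top",[(u,v),(u-r,v),(u+r,v)],74).round(1).tolist())
E
```

```text
yellow 24.46938705444336 381.0 24.55108642578125 (0, 379, 50, 5) z74 [[262.1, 403.8, 74.0], [262.8, 449.3, 74.0], [261.4, 358.2, 74.0]]
yellow 99.31060791015625 397.0 101.11190032958984 (0, 375, 199, 45) z74 [[231.3, 263.7, 74.0], [234.3, 450.5, 74.0], [228.4, 76.0, 74.0]]
yellow 387.3280334472656 393.837158203125 78.1570053100586 (312, 372, 153, 47) z74 [[228.7, -273.2, 74.0], [230.9, -126.8, 74.0], [226.4, -420.1, 74.0]]
yellow 43.0 332.5 43.07271194458008 (0, 328, 87, 8) z74 [[350.0, 374.4, 74.0], [351.1, 455.3, 74.0], [348.8, 293.3, 74.0]]
yellow 279.5 347.5 280.57183837890625 (0, 319, 560, 55) z74 [[315.9, -72.5, 74.0], [323.6, 455.3, 74.0], [308.1, -606.7, 74.0]]
yellow 343.8571472167969 134.14285278320312 12.474559783935547 (332, 123, 25, 24) z74 [[732.5, -208.0, 74.0], [732.8, -182.8, 74.0], [732.3, -233.2, 74.0]]
yellow 342.8558349609375 135.61656188964844 19.322248458862305 (325, 119, 38, 33) z74 [[729.5, -205.8, 74.0], [729.8, -166.8, 74.0], [729.1, -244.9, 74.0]]
yellow 371.0 54.0 70.0286636352539 (301, 49, 141, 16) z74 [[903.7, -269.8, 74.0], [904.8, -124.7, 74.0], [902.5, -415.4, 74.0]]
yellow 473.0 52.5 28.35940170288086 (445, 48, 57, 13) z74 [[905.3, -482.2, 74.0], [905.8, -423.1, 74.0], [904.9, -541.4, 74.0]]
yellow 491.0 37.5 47.00275802612305 (444, 37, 95, 4) z74 [[938.2, -522.3, 74.0], [939.0, -423.8, 74.0], [937.5, -621.0, 74.0]]
yellow 436.0 21.5 67.04672241210938 (369, 16, 135, 10) z74 [[974.8, -409.2, 74.0], [975.8, -268.4, 74.0], [973.8, -550.4, 74.0]]
```

View pics/c1.png

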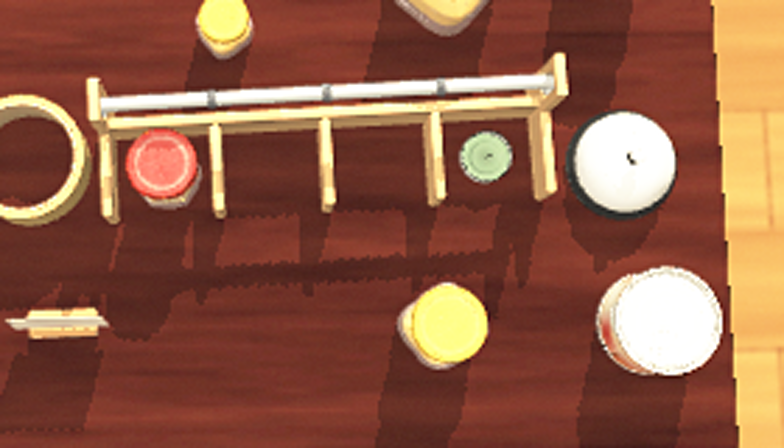

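```bash
cat >> h.py <<'E'
def crop(c): return (np.array(c,float)+.5)/2.8-.5+np.array([180,155])
def rackpose():
    P=cast("top",crop([(212,99),(327,93),(441,87)]),91)
    d=P[0]-P[2]; d[2]=0; ey=d/np.linalg.norm(d); ex=np.array([ey[1],-ey[0],0])
    o=P.mean(0)-74*ex; o[2]=0
    return o,ex,ey,np.linalg.norm(d)
E
python3 - <<'E'
from h import *
o,ex,ey,L=rackpose(); print(o,ex,ey,L)
rk=lambda p:np.array([(p-o)@ex,(p-o)@ey]).round(1)
J=cast("top",crop([(450,323),(411,323),(488,323)]),74);print("jar",J.round(1),rk(J[0]))
for nm,c,z in(("jar1",(162,161),74),("tea",(486,156),15),("bell",(623,160),40),("tin",(668,321),58),("card",(55,322),40),("w1",(219,210),0),("w3",(437,200),0),("w2",(329,208),0)):
    p=cast("top",crop(c),z)[0];print(nm,p.round(0),rk(p))
# rail sections world
for y in(-120,-40,40,120): print(y,(o+74*ex+y*ey).round(1))
# second view: project rack collars & lid in scene for check
m=optics.camera_model("scene");f=210/np.tan(np.radians(m['vfov']/2))
for p in [o+74*ex+y*ey+np.array([0,0,91]) for y in(-80,0,80)]+[J[0]]:
    q=m['R']@p+m['t'];print(q[:2]/q[2]*f+[m['cx'],m['cy']])
im=cv2.imread("pics/scene0.png");cv2.imwrite("pics/c2.png",cv2.resize(im[180:320,200:400],None,fx=4,fy=4,interpolation=cv2.INTER_CUBIC))
E
```

```text
[ 545.81293377 -112.38976208    0.        ] [0.99910886 0.04220757 0.        ] [-0.04220757  0.99910886  0.        ] 159.84217574390397
jar [[ 460.1 -192.4   74. ]
 [ 460.4 -165.4   74. ]
 [ 459.7 -218.8   74. ]] [-89.1 -76.4]
jar1 [576.   7.  74.] [ 34.9 117.6]
tea [ 586. -231.   15.] [  34.7 -120.1]
bell [ 578. -327.   40.] [  22.8 -215.7]
tin [ 460. -348.   58.] [ -95.7 -232.2]
card [466.  85.  40.] [-71.9 201. ]
w1 [549. -31.   0.] [ 6.7 81.2]
w3 [ 555. -195.    0.] [  5.4 -83.1]
w2 [ 550. -114.    0.] [ 3.7 -1.4]
-120 [ 624.8 -229.2    0. ]
-40 [ 621.4 -149.2    0. ]
40 [618.1 -69.3   0. ]
120 [614.7  10.6   0. ]
[331.18686958 227.43763112]
[303.49257199 215.71136595]
[278.12389956 204.96981242]
[288.39164161 268.42678016]
```

View pics/c2.png

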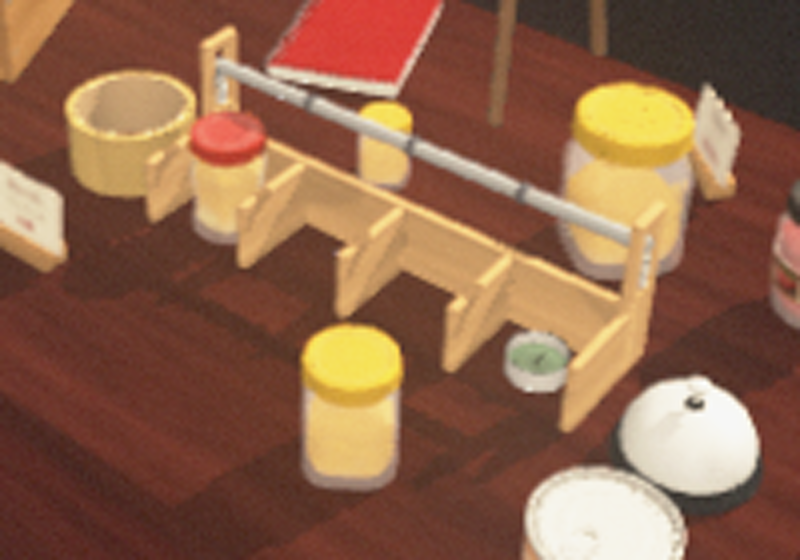

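The jar's lid measures about 52–53 mm and it stands 89 mm in front of the rack, so it is honey_jar_0 (the others behind the rack are clearly smaller and larger). The scene view confirms the rack pose to within 0.7 px. I'll turn the tool so that tool x is rack +y and tool y is rack +x.

Request:
servo_tool([
  [[0,0,0],[0,0,0.0859],0],
  [[0,0,0],[0,0,0.0859],0],
  [[0,0,0],[0,0,0.0859],0],
  [[0,0,0],[0,0,0.0859],0],
  [[0,0,0],[0,0,0.0859],0],
  [[0,0,0],[0,0,0.0859],0],
  [[0,0,0],[0,0,0.0859],0],
  [[0,0,0],[0,0,0.0859],0],
])

```text
time_s: 0.9
eef_pos: [228.1, 472.6, 191.5]
ee_rot: [0.0, 0.694, 0.72, -0.0]
force: [0.2, 0.6, 0.2]
grip_width: -0.0
grip_force: 0.0
```

```bash
cat >> h.py <<'E'
def st():
    o,ex,ey,_=rackpose(); s=telemetry.sense(); p=s['eef_pos']; w,x,y,z=s['ee_rot']
    from scipy.spatial.transform import Rotation as R
    M=R.from_quat([x,y,z,w]); T=np.c_[ey,ex,[0,0,-1]]
    print("t",s['time_s'],"rack",((p-o)@ex).round(1),((p-o)@ey).round(1),"z",p[2].round(1),"force",s['force'].round(1),"grip",round(s['grip_width'],2))
    print("rotvec to aligned (90deg units, tool)",((M.inv()*R.from_matrix(T)).as_rotvec()/(np.pi/2)).round(4),"j",s['joints'].round(2))
E
python3 -c "from h import *;st()"
```

```text
t 0.9 rack -292.7 597.9 z 191.5 force [0.2 0.6 0.2] grip -0.0
rotvec to aligned (90deg units, tool) [-0.0003  0.0004 -0.004 ] j [0.9  0.31 1.5  0.   1.33 0.86]
```

Request:
servo_tool([
  [[-0.21,0.04,0],[0,0,-0.004],0],
  [[-0.21,0.04,0],[0,0,0],0],
  [[-0.21,0.04,0],[0,0,0],0],
  [[-0.21,0.04,0],[0,0,0],0],
  [[-0.21,0.04,0],[0,0,0],0],
  [[-0.21,0.04,0],[0,0,0],0],
  [[-0.21,0.04,0],[0,0,0],0],
  [[-0.21,0.04,0],[0,0,0],0],
])

```text
time_s: 1.7
eef_pos: [307.8, 138.6, 191.8]
ee_rot: [0.0, 0.69, 0.724, 0.0]
force: [1.1, 0.5, 0.2]
grip_width: -0.001
grip_force: 0.0
```

```bash
python3 -c "from h import *;st()"
```

```text
t 1.7 rack -227.2 260.8 z 191.8 force [1.1 0.5 0.2] grip -0.0
rotvec to aligned (90deg units, tool) [0.0001 0.     0.0039] j [ 0.07 -0.12  1.98 -0.    1.28  0.02]
```

Request:
servo_tool([
  [[-0.2,0.1,0],[0,0,0.004],0],
  [[-0.2,0.12,0],[0,0,0],0],
  [[-0.2,0.14,0],[0,0,0],0],
  [[-0.19,0.15,0],[0,0,0],0],
  [[-0.19,0.15,0],[0,0,0],0],
  [[-0.19,0.15,0],[0,0,0],0],
  [[-0.19,0.15,0],[0,0,0],0],
  [[-0.19,0.15,0],[0,0,0],0],
])

```text
time_s: 2.5
eef_pos: [543.8, -161.9, 191.4]
ee_rot: [-0.0, 0.692, 0.722, -0.0]
force: [-0.1, 0.7, -0.9]
grip_width: 0.001
grip_force: 0.0
```

```bash
python3 -c "from h import *;st()"
```

```text
t 2.5 rack -4.1 -49.3 z 191.4 force [-0.1  0.7 -0.9] grip 0.0
rotvec to aligned (90deg units, tool) [-0.0004 -0.0003 -0.0006] j [-0.5   0.41  1.37  0.    1.37 -0.54]
```

Request:
servo_tool([
  [[-0.12,0.13,0],[0,0,0],0],
  [[-0.12,0.13,0],[0,0,0],0],
  [[-0.115,0.13,0],[0,0,0],0],
  [[0,0,0.15],[0,0,0],0],
  [[0,0,0.15],[0,0,0],0],
  [[0,0,0],[0,0,0],0],
  [[0,0,0],[0,0,0],0],
])

```text
time_s: 3.2
eef_pos: [623.8, -227.9, 132.5]
ee_rot: [-0.0, 0.692, 0.722, -0.0]
force: [-0.1, -0.1, 1.2]
grip_width: 0.002
grip_force: 0.0
```

```bash
python3 - <<'E'
from h import *
st()
cv2.imwrite("pics/w1.png",optics.capture("wrist"));cv2.imwrite("pics/s1.png",cv2.resize(optics.capture("scene")[130:330,180:460],None,fx=2.8,fy=2.8,interpolation=cv2.INTER_CUBIC))
E
```

```text
t 3.2 rack 73.1 -118.7 z 132.5 force [-0.1 -0.1  1.2] grip 0.0
rotvec to aligned (90deg units, tool) [-0.0001 -0.0001 -0.0004] j [-0.53  0.67  1.1  -0.    1.37 -0.57]
```

View pics/s1.png

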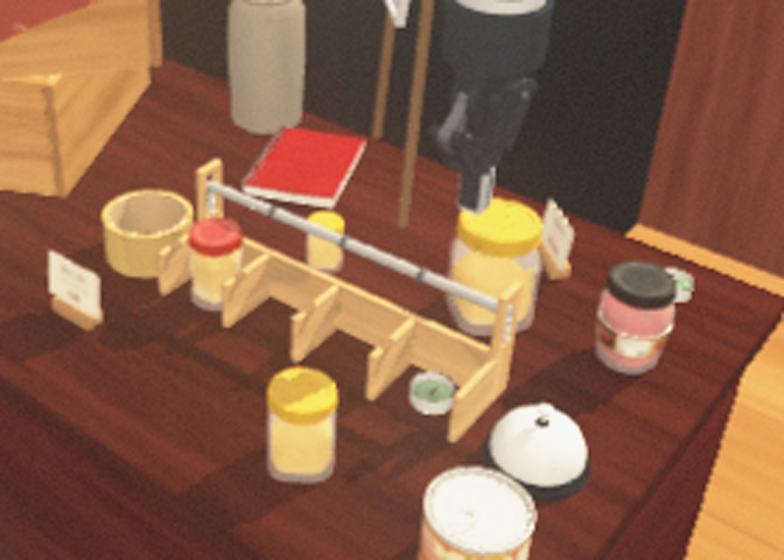

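View pics/w1.png

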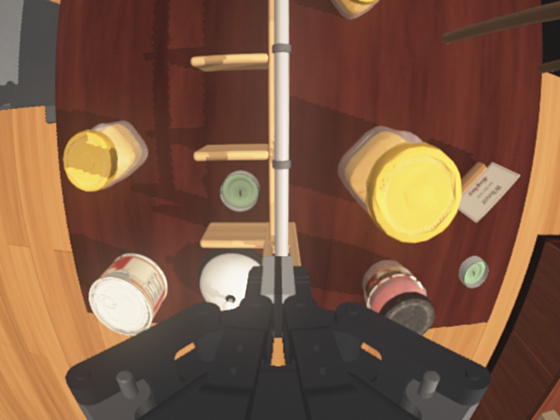

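```bash
cat >> h.py <<'E'
def wproj(P,s):
    from scipy.spatial.transform import Rotation as R
    w,x,y,z=s['ee_rot'];M=R.from_quat([x,y,z,w]).as_matrix()
    m=optics.camera_model("wrist");f=210/np.tan(np.radians(m['vfov']/2))
    t=M.T@(P-s['eef_pos']);c=m['mount'][:3,:3].T@(t-m['mount'][:3,3])
    r=np.hypot(c[0],c[1]);th=np.arctan2(r,c[2]);return (c[:2]/r*th*f+[m['cx'],m['cy']]).round(1)
E
python3 - <<'E'
from h import *
s=telemetry.sense();o,ex,ey,_=rackpose()
for y in(0,-80,-160):print(y,wproj(o+74*ex+y*ey+[0,0,93],s))
print("tip",wproj(s['eef_pos']+0.01,s),"jar",wproj(np.array([460.1,-192.4,74]),s))
for y in(80,0,-80):print("wall",wproj(o+y*ey+[0,0,50],s))
E
```

```text
0 [277.4  49. ]
-80 [277.5 164.7]
-160 [277.6 267.4]
tip [277.2 240.5] jar [ 85.2 161.9]
wall [188.5 -26. ]
wall [186.6  61.9]
wall [189.6 156.7]
```

The wrist view agrees to about 2 mm. Collars are at (282,162) and (282,47), the fingertips are in line with the rail, and the lone jar is at (90,161). Now pressing section d.

Request:
servo_tool([
  [[0,0,0.1],[0,0,0],0],
  [[0,0,0.06],[0,0,0],0],
  [[0,0,0.03],[0,0,0],0],
  [[0,0,0.025],[0,0,0],0],
  [[0,0,0],[0,0,0],0],
  [[0,0,0],[0,0,0],0],
])

```text
time_s: 3.9
eef_pos: [624.1, -228.0, 89.5]
ee_rot: [0.0, 0.692, 0.722, 0.0]
force: [-0.1, -0.5, 0.5]
grip_width: -0.003
grip_force: 0.0
```

```bash
python3 -c "from h import *;st()"
```

```text
t 3.9 rack 73.3 -118.9 z 89.5 force [-0.1 -0.5  0.5] grip -0.0
rotvec to aligned (90deg units, tool) [ 0.0005  0.0003 -0.0004] j [-0.53  0.7   1.16 -0.    1.28 -0.57]
```

Request:
servo_tool([
  [[0,0,0.01],[0,0,0],0],
  [[0,0,0.005],[0,0,0],0],
  [[0,0,0],[0,0,0],0],
])

```text
time_s: 4.2
eef_pos: [623.8, -227.9, 85.8]
ee_rot: [-0.0, 0.692, 0.722, -0.0]
force: [0.3, 0.7, -0.1]
grip_width: -0.001
grip_force: 0.0
```

```bash
python3 - <<'E'
from h import *
for i in range(4):
    a=optics.capture("scene");print(telemetry.sense()['force'].round(1))
b=optics.capture("wrist");st()
cv2.imwrite("pics/s2.png",np.hstack([cv2.resize(a[180:290,250:400],(525,385),interpolation=cv2.INTER_CUBIC),cv2.resize(b[200:320,240:320],(257,385),interpolation=cv2.INTER_CUBIC)]))
E
```

```text
[-0.5 -0.3  0.2]
[ 0.8  0.6 -0.4]
[-0.2  0.2  0.1]
[-0.   0.2 -0.7]
t 4.45 rack 73.1 -118.7 z 86.0 force [ 0.7 -0.  -0.1] grip -0.0
rotvec to aligned (90deg units, tool) [ 0.0001  0.0001 -0.0004] j [-0.53  0.71  1.16 -0.    1.27 -0.57]
```

View pics/s2.png

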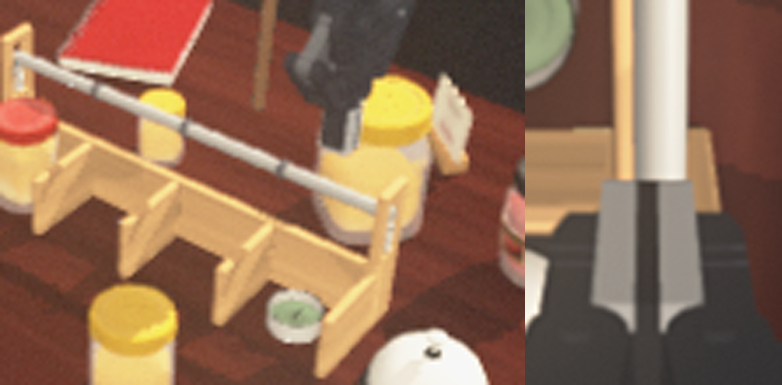

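```bash
python3 - <<'E'
from h import *
s=telemetry.sense();o,ex,ey,_=rackpose()
m=optics.camera_model("scene");f=210/np.tan(np.radians(m['vfov']/2))
for d in(0,10,20,30,40):
    for off in(-11,11):
        p=s['eef_pos']+[0.01,0,d]+off*ey
        q=m['R']@p+m['t'];c=q[:2]/q[2]*f+[m['cx'],m['cy']]
        print(d,off,"scene crop",((c-[250,180])*3.5).round(0),"wrist",wproj(p,s))
p=o+74*ex-120*ey+[0,0,95];q=m['R']@p+m['t'];print(((q[:2]/q[2]*f+[m['cx'],m['cy']]-[250,180])*3.5))
E
```

```text
0 -11 scene crop [348. 200.] wrist [277.3 256.6]
0 11 scene crop [318. 188.] wrist [277.2 223.6]
10 -11 scene crop [349. 188.] wrist [277.3 264.1]
10 11 scene crop [320. 176.] wrist [277.2 229.8]
20 -11 scene crop [351. 176.] wrist [277.2 272.3]
20 11 scene crop [321. 163.] wrist [277.2 236.7]
30 -11 scene crop [352. 163.] wrist [277.2 281.3]
30 11 scene crop [323. 151.] wrist [277.2 244.3]
40 -11 scene crop [354. 150.] wrist [277.2 291.2]
40 11 scene crop [324. 138.] wrist [277.1 252.8]
[336.64270386 183.10562757]
```

Neither view nor the force shows contact: the visible fingertip is about 30–40 mm higher than the nominal TCP (tip at scene crop (340,150), rail at (337,183)). I'll feel my way down.

Request:
servo_tool([
  [[0,0,0.03],[0,0,0],0],
  [[0,0,0.03],[0,0,0],0],
  [[0,0,0.02],[0,0,0],0],
  [[0,0,0],[0,0,0],0],
])

```text
time_s: 4.85
eef_pos: [623.4, -227.7, 68.9]
ee_rot: [-0.001, 0.692, 0.722, -0.0]
force: [-0.2, 0.4, 0.5]
grip_width: 0.001
grip_force: 0.0
```

```bash
cat > look.py <<'E'
from h import *
F=[]
for i in range(5):
    a=optics.capture("wrist");F.append(telemetry.sense()['force'])
print("meanF",np.mean(F,0).round(2));st()
E
python3 look.py
```

```text
meanF [ 0.37 -0.15 -0.14]
t 5.1 rack 73.2 -118.8 z 70.2 force [ 0.1 -0.7 -0.4] grip 0.0
rotvec to aligned (90deg units, tool) [ 0.0003  0.0002 -0.0004] j [-0.53  0.72  1.18 -0.    1.24 -0.57]
```

Request:
servo_tool([
  [[0,0,0.02],[0,0,0],0],
  [[0,0,0.01],[0,0,0],0],
  [[0,0,0],[0,0,0],0],
])

```text
time_s: 5.4
eef_pos: [623.6, -227.8, 63.4]
ee_rot: [-0.0, 0.692, 0.722, -0.0]
force: [0.1, -0.0, 0.8]
grip_width: 0.002
grip_force: 0.0
```

```bash
python3 look.py
```

```text
meanF [-0.33  0.19  0.22]
t 5.65 rack 73.1 -118.8 z 64.0 force [-0.8  0.3  1.3] grip 0.0
rotvec to aligned (90deg units, tool) [ 0.0001  0.0001 -0.0004] j [-0.53  0.73  1.18  0.    1.23 -0.57]
```

Request:
servo_tool([
  [[0,0,0.015],[0,0,0],0],
  [[0,0,0.01],[0,0,0],0],
  [[0,0,0],[0,0,0],0],
])

```text
time_s: 5.95
eef_pos: [623.6, -227.8, 58.4]
ee_rot: [-0.0, 0.692, 0.722, -0.0]
force: [0.7, -0.0, -0.3]
grip_width: -0.003
grip_force: 0.0
```

```bash
python3 look.py
```

```text
meanF [ 0.08 -0.12 -0.03]
t 6.2 rack 73.1 -118.7 z 59.0 force [-0.6 -0.5 -0.2] grip -0.0
rotvec to aligned (90deg units, tool) [ 0.0001  0.     -0.0004] j [-0.53  0.73  1.19  0.    1.22 -0.57]
```

```bash
python3 - <<'E'
from h import *
a=optics.capture("scene");b=optics.capture("wrist");st()
cv2.imwrite("pics/s3.png",np.hstack([cv2.resize(a[180:290,250:400],(525,385),interpolation=cv2.INTER_CUBIC),cv2.resize(b[200:320,240:320],(257,385),interpolation=cv2.INTER_CUBIC)]))
E
```

```text
t 6.3 rack 73.1 -118.7 z 59.0 force [0.1 0.8 0.2] grip 0.0
rotvec to aligned (90deg units, tool) [ 0.      0.     -0.0004] j [-0.53  0.73  1.19  0.    1.22 -0.57]
```

View pics/s3.png

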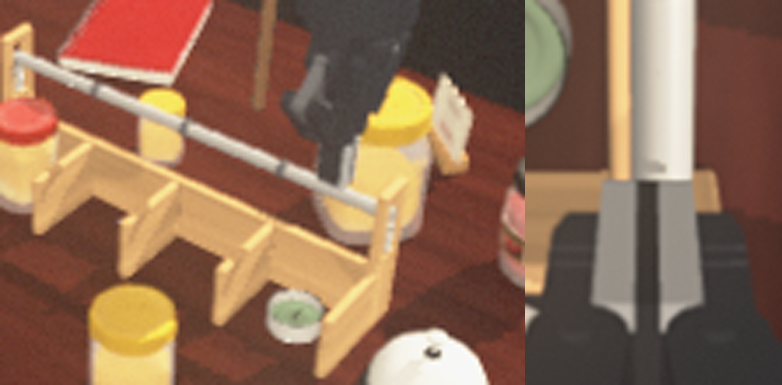

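The tip now meets the rail at about scene crop (338,185), and its shadow on the rail is visible at wrist crop (655,165), so contact is a few mm away.

Request:
servo_tool([
  [[0,0,0.015],[0,0,0],0],
  [[0,0,0.01],[0,0,0],0],
  [[0,0,0],[0,0,0],0],
])

```text
time_s: 6.6
eef_pos: [623.9, -228.0, 53.8]
ee_rot: [0.0, 0.692, 0.722, 0.0]
force: [0.4, 0.2, 1.9]
grip_width: 0.0
grip_force: 0.9
```

```bash
python3 look.py
```

```text
meanF [ 0.6  -0.38  1.98]
t 6.85 rack 73.2 -118.8 z 54.1 force [ 1.3 -0.9  2. ] grip -0.0
rotvec to aligned (90deg units, tool) [ 0.0002  0.0001 -0.0004] j [-0.53  0.74  1.19  0.    1.21 -0.57]
```

Request:
servo_tool([
  [[0,0,0.01],[0,0,0],0],
  [[0,0,0.01],[0,0,0],0],
  [[0,0,0],[0,0,0],0],
])

```text
time_s: 7.15
eef_pos: [623.9, -228.0, 49.8]
ee_rot: [0.0, 0.692, 0.722, 0.0]
force: [1.1, -0.8, 3.9]
grip_width: 0.001
grip_force: 1.7
```

```bash
python3 look.py
```

```text
meanF [ 1.03 -0.53  3.05]
t 7.4 rack 73.2 -118.8 z 50.0 force [ 1.4 -0.1  2.6] grip -0.0
rotvec to aligned (90deg units, tool) [ 0.0002  0.0002 -0.0004] j [-0.53  0.74  1.2  -0.    1.2  -0.57]
```

Section d is pressed about 6 mm (3 N). Lifting, moving over to c and pressing.

Request:
servo_tool([
  [[0,0,-0.07],[0,0,0],0],
  [[0,0,-0.06],[0,0,0],0],
  [[0.13,0,0],[0,0,0],0],
  [[0.14,0.002,0],[0,0,0],0],
  [[0.125,0.002,0],[0,0,0],0],
  [[0,0,0],[0,0,0],0],
  [[0,0,0],[0,0,0],0],
])

```text
time_s: 8.1
eef_pos: [621.5, -148.9, 76.8]
ee_rot: [0.0, 0.692, 0.722, 0.0]
force: [-0.4, 0.1, 0.2]
grip_width: -0.004
grip_force: 0.0
```

```bash
python3 -c "from h import *;st()"
```

```text
t 8.1 rack 74.1 -39.7 z 76.8 force [-0.4  0.1  0.2] grip -0.0
rotvec to aligned (90deg units, tool) [0.0003 0.0003 0.0001] j [-0.42  0.66  1.27 -0.    1.21 -0.46]
```

Request:
servo_tool([
  [[0,0,0.05],[0,0,0],0],
  [[0,0,0.04],[0,0,0],0],
  [[0,0,0.02],[0,0,0],0],
  [[0,0,0.02],[0,0,0],0],
  [[0,0,0],[0,0,0],0],
  [[0,0,0],[0,0,0],0],
])

```text
time_s: 8.7
eef_pos: [621.4, -149.3, 50.2]
ee_rot: [0.0, 0.692, 0.722, -0.0]
force: [-1.8, -2.6, 3.3]
grip_width: -0.004
grip_force: 1.6
```

```bash
python3 look.py
```

```text
meanF [-1.65 -2.47  2.88]
t 8.95 rack 74.0 -39.9 z 50.2 force [-0.9 -2.8  3.5] grip 0.0
rotvec to aligned (90deg units, tool) [ 0.0003  0.0003 -0.0004] j [-0.42  0.69  1.29 -0.    1.16 -0.46]
```

Section c is pressed. Next is b.

Request:
servo_tool([
  [[0,0,-0.07],[0,0,0],0],
  [[0,0,-0.06],[0,0,0],0],
  [[0.135,0,0],[0,0,0],0],
  [[0.14,0,0],[0,0,0],0],
  [[0.125,0,0],[0,0,0],0],
  [[0,0,0],[0,0,0],0],
  [[0,0,0],[0,0,0],0],
])

```text
time_s: 9.65
eef_pos: [618.3, -68.8, 76.8]
ee_rot: [0.0, 0.692, 0.722, 0.0]
force: [-0.3, 0.2, -0.2]
grip_width: -0.001
grip_force: 0.0
```

```bash
python3 -c "from h import *;st()"
```

```text
t 9.65 rack 74.3 40.5 z 76.8 force [-0.3  0.2 -0.2] grip -0.0
rotvec to aligned (90deg units, tool) [0.0006 0.0002 0.0002] j [-0.3   0.63  1.33  0.    1.18 -0.34]
```

Request:
servo_tool([
  [[0,0,0.05],[0,0,0],0],
  [[0,0,0.04],[0,0,0],0],
  [[0,0,0.02],[0,0,0],0],
  [[0,0,0.02],[0,0,0],0],
  [[0,0,0],[0,0,0],0],
  [[0,0,0],[0,0,0],0],
])

```text
time_s: 10.25
eef_pos: [618.0, -69.3, 50.2]
ee_rot: [0.0, 0.692, 0.722, -0.0]
force: [-0.9, -1.2, 2.8]
grip_width: -0.002
grip_force: 1.6
```

```bash
python3 look.py
```

```text
meanF [-1.61 -2.03  3.04]
t 10.5 rack 74.1 40.1 z 50.2 force [-0.8 -2.2  3.2] grip 0.01
rotvec to aligned (90deg units, tool) [ 0.0004  0.0002 -0.0005] j [-0.3   0.66  1.35 -0.    1.13 -0.34]
```

Section b is pressed, and a is untouched. Lifting well clear and going to the right side of the jar.

Request:
servo_tool([
  [[0,0,-0.15],[0,0,0],0],
  [[0,0,-0.2],[0,0,0],0],
  [[-0.15,-0.13,-0.05],[0,0,0],0.25],
  [[-0.15,-0.14,0],[0,0,0],0.25],
  [[-0.15,-0.14,0],[0,0,0],0.25],
  [[-0.15,-0.14,0],[0,0,0],0.25],
  [[-0.15,-0.14,0],[0,0,0],0.25],
  [[-0.15,-0.125,0],[0,0,0],0.25],
])

```text
time_s: 11.3
eef_pos: [461.5, -256.2, 129.8]
ee_rot: [-0.0, 0.692, 0.722, 0.0]
force: [0.6, -0.8, -0.0]
grip_width: 0.251
grip_force: 0.0
```

```bash
python3 -c "from h import *;st()"
```

```text
t 11.3 rack -90.3 -140.2 z 129.8 force [ 0.6 -0.8 -0. ] grip 0.25
rotvec to aligned (90deg units, tool) [ 0.0003 -0.0004 -0.0003] j [-0.73  0.38  1.58  0.    1.19 -0.77]
```

Request:
servo_tool([
  [[0,0,0.15],[0,0,0],0.25],
  [[0,0,0.2],[0,0,0],0.25],
  [[0,0,0.15],[0,0,0],0.25],
  [[0,0,0.1],[0,0,0],0.25],
  [[0,0,0.06],[0,0,0],0.25],
  [[0,0,0.03],[0,0,0],0.25],
  [[0,0,0],[0,0,0],0.25],
])

```text
time_s: 12.0
eef_pos: [462.7, -255.5, -8.2]
ee_rot: [-0.0, 0.692, 0.722, 0.0]
force: [0.4, 0.1, 0.7]
grip_width: 0.246
grip_force: 0.0
```

```bash
python3 - <<'E'
from h import *
st();a=optics.capture("scene");b=optics.capture("wrist")
cv2.imwrite("pics/s4.png",np.hstack([cv2.resize(a[210:350,250:390],(400,400),interpolation=cv2.INTER_CUBIC),cv2.resize(b[100:420,120:440],(400,400))]))
E
```

```text
t 12.0 rack -89.0 -139.5 z -8.2 force [0.4 0.1 0.7] grip 0.25
rotvec to aligned (90deg units, tool) [-0.     -0.0002 -0.0004] j [-0.73  0.57  1.7   0.    0.87 -0.77]
```

View pics/s4.png

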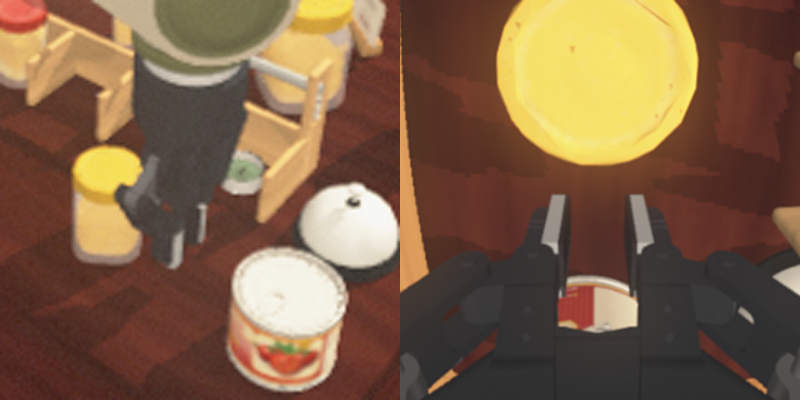

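In the wrist view the lid (597,70) is centred between the two fingertips (558 and 638). Pushing left gently.

Request:
servo_tool([
  [[0.04,0,0],[0,0,0],0.25],
  [[0.03,0,0],[0,0,0],0.25],
  [[0.025,0,0],[0,0,0],0.25],
  [[0.025,0,0],[0,0,0],0.25],
  [[0.03,0,0],[0,0,0],0.25],
  [[0.035,0,0],[0,0,0],0.25],
  [[0.035,0,0],[0,0,0],0.25],
  [[0.035,0,0],[0,0,0],0.25],
])

```text
time_s: 12.9
eef_pos: [460.8, -204.4, -7.9]
ee_rot: [0.001, 0.692, 0.722, 0.0]
force: [0.3, -3.0, 2.3]
grip_width: 0.246
grip_force: 0.9
```

```bash
cat >jar.py <<'E'
from h import *
st()
o,ex,ey,_=rackpose()
im=optics.capture("wrist");s=telemetry.sense()
m=cv2.inRange(cv2.cvtColor(im,cv2.COLOR_BGR2HSV),(22,150,150),(32,255,255))
m=cv2.morphologyEx(m,cv2.MORPH_OPEN,np.ones((7,7)))
cs=sorted(cv2.findContours(m,cv2.RETR_EXTERNAL,cv2.CHAIN_APPROX_NONE)[0],key=cv2.contourArea)[-2:]
from scipy.spatial.transform import Rotation as R
w,x,y,z=s['ee_rot'];M=R.from_quat([x,y,z,w]).as_matrix()
mm=optics.camera_model("wrist");f=210/np.tan(np.radians(mm['vfov']/2))
for c in cs:
    uv=c[:,0].astype(float)-[mm['cx'],mm['cy']];r=np.hypot(*uv.T);th=r/f
    d=np.c_[uv/r[:,None]*np.sin(th)[:,None],np.cos(th)]@mm['mount'][:3,:3].T@M.T
    cam=M@mm['mount'][:3,3]+s['eef_pos'];P=cam+d*((74-cam[2])/d[:,2])[:,None]
    q=np.c_[(P-o)@ex,(P-o)@ey].astype(np.float32)
    ctr,rad=cv2.minEnclosingCircle(q);print("lid rack",np.round(ctr,1),"r",round(rad,1),"px",cv2.boundingRect(c))
E
python3 jar.py
```

```text
t 12.9 rack -88.9 -88.3 z -7.9 force [ 0.3 -3.   2.3] grip 0.25
rotvec to aligned (90deg units, tool) [ 0.0005  0.0005 -0.0004] j [-0.65  0.53  1.78 -0.    0.84 -0.69]
lid rack [-108.5  -47.2] r 1.7 px (215, 226, 8, 7)
```

```bash
sed -i 's/(22,150,150),(32,255,255)/(18,90,110),(36,255,255)/' jar.py; python3 jar.py; python3 - <<'E'
from h import *
a=optics.capture("scene");b=optics.capture("wrist")
cv2.imwrite("pics/s5.png",np.hstack([cv2.resize(a[210:350,220:360],(400,400),interpolation=cv2.INTER_CUBIC),cv2.resize(b[100:420,120:440],(400,400))]))
E
```

```text
t 12.95 rack -89.1 -87.2 z -8.1 force [ 0.4  0.9 -0.6] grip 0.24
rotvec to aligned (90deg units, tool) [-0.     -0.0002 -0.0001] j [-0.65  0.52  1.78  0.    0.84 -0.69]
lid rack [ 20.  -64.2] r 13.0 px (507, 255, 38, 12)
lid rack [-84.3 -47.6] r 28.6 px (215, 143, 150, 158)
```

View pics/s5.png

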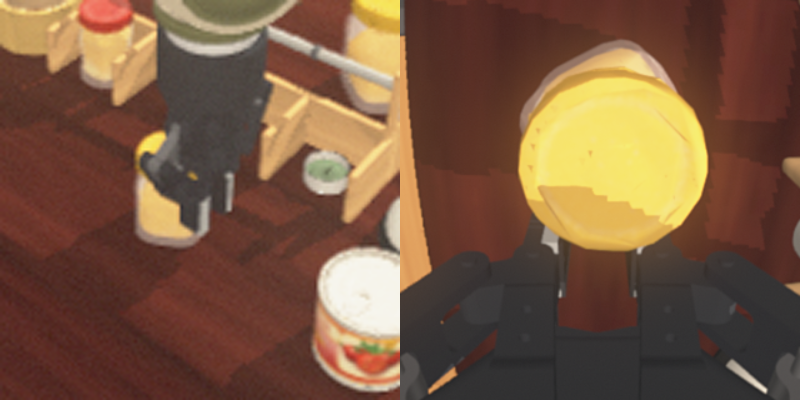

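The jar is upright against both fingertips (lid at wrist crop (613,160)). Continuing.

Request:
servo_tool([
  [[0.025,0,0],[0,0,0],0.25],
  [[0.03,0,0],[0,0,0],0.25],
  [[0.03,0,0],[0,0,0],0.25],
  [[0.03,0,0],[0,0,0],0.25],
  [[0.03,0,0],[0,0,0],0.25],
  [[0.03,0,0],[0,0,0],0.25],
  [[0.025,0,0],[0,0,0],0.25],
  [[0.02,0,0],[0,0,0],0.25],
])

```text
time_s: 13.9
eef_pos: [458.7, -160.2, -8.1]
ee_rot: [0.0, 0.692, 0.722, -0.0]
force: [-0.4, -2.8, 1.7]
grip_width: 0.249
grip_force: 0.9
```

```bash
python3 jar.py
```

```text
t 13.9 rack -89.1 -44.1 z -8.1 force [-0.4 -2.8  1.7] grip 0.25
rotvec to aligned (90deg units, tool) [-0.      0.     -0.0003] j [-0.58  0.5   1.83 -0.    0.82 -0.62]
lid rack [20.3  9.2] r 12.4 px (524, 190, 36, 11)
lid rack [-84.   -3.9] r 28.7 px (214, 143, 151, 159)
```

Jar x is steady and the offset is constant. About 44 mm remain.

Request:
servo_tool([
  [[0.025,0,0],[0,0,0],0.25],
  [[0.03,0,0],[0,0,0],0.25],
  [[0.03,0,0],[0,0,0],0.25],
  [[0.03,0,0],[0,0,0],0.25],
  [[0.03,0,0],[0,0,0],0.25],
  [[0.03,0,0],[0,0,0],0.25],
  [[0.025,0,0],[0,0,0],0.25],
  [[0.015,0,0],[0,0,0],0.25],
])

```text
time_s: 14.75
eef_pos: [456.8, -117.2, -8.1]
ee_rot: [-0.0, 0.692, 0.722, -0.0]
force: [0.4, -2.3, 1.7]
grip_width: 0.252
grip_force: 0.9
```

```bash
python3 jar.py
```

```text
t 14.75 rack -89.1 -1.1 z -8.1 force [ 0.4 -2.3  1.7] grip 0.25
rotvec to aligned (90deg units, tool) [-0.0001 -0.     -0.0002] j [-0.5   0.47  1.87 -0.    0.8  -0.54]
lid rack [19.9 17.6] r 12.4 px (505, 265, 36, 11)
lid rack [-84.1  38.9] r 28.6 px (214, 144, 151, 158)
```

Request:
servo_tool([
  [[-0.06,0,0],[0,0,0],0.25],
  [[-0.14,0,0],[0,0,0],0.25],
  [[0,0,-0.2],[0,0,0],0.25],
  [[0,0,-0.2],[0,0,0],0.25],
  [[0,-0.18,-0.1],[0,0,0],0.25],
  [[0,-0.18,0],[0,0,0],0.25],
  [[0.2,0,0],[0,0,0],0.25],
  [[0.2,0,0],[0,0,0],0.25],
])

```text
time_s: 15.6
eef_pos: [382.5, -81.4, 92.0]
ee_rot: [-0.0, 0.694, 0.72, 0.0]
force: [0.6, 0.6, 0.4]
grip_width: 0.252
grip_force: 0.0
```

Request:
servo_tool([
  [[0,0,0],[0,0,-0.09],0.25],
  [[0,0,0],[0,0,-0.09],0.25],
  [[0,0,0],[0,0,-0.09],0.25],
  [[0,0,0],[0,0,-0.09],0.25],
  [[0,0,0],[0,0,-0.09],0.25],
  [[0,0,0],[0,0,-0.09],0.25],
  [[0,0,0],[0,0,-0.09],0.25],
  [[0,0,0],[0,0,-0.09],0.25],
])

```text
time_s: 16.4
eef_pos: [383.2, -81.3, 91.8]
ee_rot: [-0.0, 0.195, 0.981, 0.0]
force: [0.2, 0.1, 0.2]
grip_width: 0.25
grip_force: 0.0
```

Request:
servo_tool([
  [[0,0,0],[0,0,-0.09],0.25],
  [[0,0,0],[0,0,-0.09],0.25],
  [[0,0,0],[0,0,-0.09],0.25],
  [[0,0,0],[0,0,-0.01],0.25],
  [[0,0,0],[0,0,0],0.25],
])

```text
time_s: 16.9
eef_pos: [383.2, -81.1, 91.8]
ee_rot: [-0.0, -0.019, 1.0, 0.0]
force: [0.4, -0.5, -0.2]
grip_width: 0.251
grip_force: 0.0
```

```bash
python3 jar.py; python3 - <<'E'
from h import *
o,ex,ey,_=rackpose()
im=optics.capture("top")
m=cv2.inRange(cv2.cvtColor(im,cv2.COLOR_BGR2HSV),(20,110,130),(34,255,255))
m[:215]=0;m[315:]=0;m[:,:200]=0;m[:,400:]=0
for c in cv2.findContours(m,cv2.RETR_EXTERNAL,cv2.CHAIN_APPROX_NONE)[0]:
    if cv2.contourArea(c)>40:
        P=cast("top",c[:,0],74);q=np.c_[(P-o)@ex,(P-o)@ey].astype(np.float32)
        print(cv2.boundingRect(c),cv2.minEnclosingCircle(q))
E
```

```text
t 16.9 rack -161.1 38.1 z 91.8 force [ 0.4 -0.5 -0.2] grip 0.25
rotvec to aligned (90deg units, tool) [ 0.000e+00 -3.000e-04  9.973e-01] j [-0.51  0.14  2.01  0.    1.   -2.12]
lid rack [-97.6  38.6] r 39.3 px (253, 263, 47, 84)
lid rack [-268.1   45.2] r 233.6 px (0, 0, 560, 164)
(270, 258, 27, 27) ((-85.14082336425781, 34.37857437133789), 25.72807502746582)
```

```bash
python3 - <<'E'
from h import *
o,ex,ey,_=rackpose()
for im in(cv2.imread("pics/top0.png"),optics.capture("top")):
  for lo in((20,110,130),(16,70,90)):
    m=cv2.inRange(cv2.cvtColor(im,cv2.COLOR_BGR2HSV),lo,(36,255,255))
    m[:240]=0;m[300:]=0;m[:,230:]=m[:,230:];m[:,:230]=0;m[:,380:]=0
    c=max(cv2.findContours(m,cv2.RETR_EXTERNAL,cv2.CHAIN_APPROX_NONE)[0],key=cv2.contourArea)
    P=cast("top",c[:,0],74);q=np.c_[(P-o)@ex,(P-o)@ey].astype(np.float32)
    print(lo,cv2.boundingRect(c),q.min(0),q.max(0),cv2.minEnclosingCircle(q))
print(cast("top",[(258,231)],50)) 
E
```

```text
(20, 110, 130) (324, 257, 30, 28) [-115.41801  -101.093666] [-63.558113 -44.337738] ((-90.09683990478516, -72.82281494140625), 28.502182006835938)
(16, 70, 90) (324, 257, 30, 29) [-117.323044 -101.39154 ] [-63.451374 -44.205822] ((-89.14807891845703, -73.03861999511719), 29.088970184326172)
(20, 110, 130) (270, 258, 27, 27) [-110.07189     9.354223] [-59.62923   59.945995] ((-85.14082336425781, 34.37857437133789), 25.72807502746582)
(16, 70, 90) (270, 258, 28, 27) [-110.1787       7.6525054] [-59.41625  60.04727] ((-85.150634765625, 34.23004913330078), 26.659212112426758)
[[540.70333364 -32.65144783  50.        ]]
```

Request:
servo_tool([
  [[0,-0.01,0.15],[0,0,0],0.25],
  [[0,0,0.15],[0,0,0],0.25],
  [[0,0,0.12],[0,0,0],0.25],
  [[0,0,0.08],[0,0,0],0.25],
  [[-0.04,0,0],[0,0,0],0.25],
  [[-0.05,0,0],[0,0,0],0.25],
  [[-0.03,0,0],[0,0,0],0.25],
  [[-0.025,0,0],[0,0,0],0.25],
])

```text
time_s: 17.85
eef_pos: [413.7, -81.8, -7.3]
ee_rot: [0.001, -0.021, 1.0, -0.0]
force: [-0.3, -0.3, 0.5]
grip_width: 0.249
grip_force: 0.0
```

```bash
python3 jar.py
```

```text
t 17.85 rack -130.7 36.2 z -7.3 force [-0.3 -0.3  0.5] grip 0.25
rotvec to aligned (90deg units, tool) [4.000e-04 1.300e-03 9.997e-01] j [-0.47  0.39  2.02  0.    0.74 -2.09]
lid rack [-244.7  110.7] r 42.4 px (389, 0, 171, 91)
lid rack [-217.5   39.4] r 115.0 px (0, 39, 560, 119)
```

Request:
servo_tool([
  [[-0.02,0,0],[0,0,0],0.25],
  [[-0.025,0,0],[0,0,0],0.25],
  [[-0.025,0.003,0],[0,0,0],0.25],
  [[-0.03,0.004,0],[0,0,0],0.25],
  [[-0.03,0.005,0],[0,0,0],0.25],
  [[-0.03,0.005,0],[0,0,0],0.25],
  [[-0.03,0.005,0],[0,0,0],0.25],
  [[0,0,0],[0,0,0],0.25],
])

```text
time_s: 18.7
eef_pos: [451.0, -75.6, -8.1]
ee_rot: [0.0, -0.021, 1.0, -0.0]
force: [-0.2, -0.4, -0.6]
grip_width: 0.251
grip_force: 0.0
```

```bash
cat > topjar.py <<'E'
from h import *
o,ex,ey,_=rackpose();im=optics.capture("top")
m=cv2.inRange(cv2.cvtColor(im,cv2.COLOR_BGR2HSV),(20,110,130),(36,255,255))
m[:190]=0;m[300:]=0;m[:,:255]=0;m[:,320:]=0
for c in cv2.findContours(m,cv2.RETR_EXTERNAL,cv2.CHAIN_APPROX_NONE)[0]:
    if cv2.contourArea(c)<40: continue
    P=cast("top",c[:,0],74);q=np.c_[(P-o)@ex,(P-o)@ey]
    print("top",cv2.boundingRect(c),q.min(0).round(1),q.max(0).round(1))
E
python3 jar.py; python3 topjar.py
```

```text
t 18.7 rack -93.1 40.8 z -8.1 force [-0.2 -0.4 -0.6] grip 0.25
rotvec to aligned (90deg units, tool) [3.000e-04 6.000e-04 9.998e-01] j [-0.42  0.45  1.91  0.    0.78 -2.04]
lid rack [-207.6    1.1] r 29.1 px (78, 0, 163, 38)
lid rack [-198.1   44.3] r 114.4 px (0, 0, 560, 139)
```

```bash
cat > scjar.py <<'E'
from h import *
o,ex,ey,_=rackpose()
def go(im,box):
    m=cv2.inRange(cv2.cvtColor(im,cv2.COLOR_BGR2HSV),(20,150,130),(32,255,255))
    k=np.zeros_like(m);k[box[1]:box[3],box[0]:box[2]]=255;m&=k
    for c in cv2.findContours(m,cv2.RETR_EXTERNAL,cv2.CHAIN_APPROX_NONE)[0]:
        if cv2.contourArea(c)<25: continue
        c=c[:,0];P=cast("scene",c[c[:,1]<=c[:,1].min()+99],74);q=np.c_[(P-o)@ex,(P-o)@ey]
        b=cv2.boundingRect(c);print("scene",b,len(c),"rack of bbox left/right/top px:",*[q[i].round(1) for i in(c[:,0].argmin(),c[:,0].argmax(),c[:,1].argmin())])
go(cv2.imread("pics/scene0.png"),(265,255,310,310))
go(optics.capture("scene"),(220,215,320,290))
m=optics.camera_model("scene");f=210/np.tan(np.radians(m['vfov']/2))
p=o-54*ex+40*ey+[0,0,74];q=m['R']@p+m['t'];print("expected lid centre px",q[:2]/q[2]*f+[m['cx'],m['cy']])
E
python3 scjar.py; python3 - <<'E'
from h import *
im=optics.capture("top");hs=cv2.cvtColor(im,cv2.COLOR_BGR2HSV)
for v in range(210,290,8): print(v,[tuple(int(a) for a in hs[v,u]) for u in range(262,306,8)])
E
```

```text
scene (276, 262, 24, 20) 64 rack of bbox left/right/top px: [-104.3  -55. ] [ -89.1 -103.9] [-81.2 -53.1]
expected lid centre px [257.55812215 239.63639665]
210 [(4, 169, 71), (4, 167, 75), (5, 164, 73), (4, 162, 74), (16, 132, 170), (5, 171, 73)]
218 [(5, 167, 75), (4, 167, 75), (4, 168, 76), (5, 168, 76), (12, 138, 118), (5, 178, 76)]
226 [(5, 170, 72), (4, 161, 68), (4, 165, 65), (6, 173, 65), (8, 154, 71), (3, 161, 65)]
234 [(22, 51, 244), (3, 169, 92), (5, 172, 92), (4, 166, 89), (5, 169, 68), (4, 176, 84)]
242 [(25, 36, 252), (23, 46, 249), (23, 58, 242), (5, 181, 100), (4, 165, 79), (5, 175, 108)]
250 [(19, 73, 171), (26, 29, 254), (25, 34, 252), (24, 43, 250), (22, 54, 243), (3, 178, 53)]
258 [(25, 33, 253), (26, 28, 253), (27, 26, 254), (25, 25, 254), (25, 33, 253), (24, 41, 250)]
266 [(24, 40, 251), (24, 34, 252), (25, 33, 253), (26, 29, 253), (25, 26, 254), (25, 26, 254)]
274 [(22, 55, 239), (23, 48, 246), (24, 42, 250), (24, 33, 252), (25, 32, 252), (25, 31, 253)]
282 [(19, 70, 212), (22, 63, 227), (23, 57, 237), (23, 50, 245), (23, 42, 249), (24, 36, 251)]
```

Both fixed views of the jar are blocked by the arm. I'll back off to the earlier clear pose and measure.

Request:
servo_tool([
  [[0.1,0,0],[0,0,0],0.25],
  [[0.2,0,0],[0,0,0],0.25],
  [[0.1,0,-0.15],[0,0,0],0.25],
  [[0,0,-0.2],[0,0,0],0.25],
  [[0,0,-0.15],[0,0,0],0.25],
  [[0,0,0],[0,0,0],0.25],
])

```text
time_s: 19.5
eef_pos: [372.1, -80.0, 95.2]
ee_rot: [0.003, -0.021, 1.0, -0.002]
force: [0.3, -0.4, -0.4]
grip_width: 0.255
grip_force: 0.0
```

```bash
python3 topjar.py; python3 scjar.py|tail -2; python3 -c "from h import *;st()"
```

```text
top (269, 245, 27, 26) [-83.    9.7] [-34.1  60.6]
scene (247, 236, 22, 17) 56 rack of bbox left/right/top px: [-76.   53.2] [-60.    3.5] [-47.1  54. ]
expected lid centre px [257.55812215 239.63639665]
t 19.6 rack -174.0 40.8 z 92.0 force [-0.5  0.1 -0. ] grip 0.25
rotvec to aligned (90deg units, tool) [2.000e-04 8.000e-04 9.995e-01] j [-0.52  0.11  2.04  0.    0.99 -2.13]
```

The lid is at about (-58, 35), since the jar slid along the fingers instead of following sideways. I'll nudge it 5 mm left to centre it before entering. I'm turning back for that.

Request:
servo_tool([
  [[0,0,0],[0,0,0.09],0.25],
  [[0,0,0],[0,0,0.09],0.25],
  [[0,0,0],[0,0,0.09],0.25],
  [[0,0,0],[0,0,0.09],0.25],
  [[0,0,0],[0,0,0.09],0.25],
  [[0,0,0],[0,0,0.09],0.25],
  [[0,0,0],[0,0,0.09],0.25],
  [[0,0,0],[0,0,0.09],0.25],
])

```text
time_s: 20.4
eef_pos: [369.5, -78.5, 90.5]
ee_rot: [-0.001, 0.521, 0.854, -0.0]
force: [0.1, 0.3, 0.6]
grip_width: 0.248
grip_force: 0.0
```

Request:
servo_tool([
  [[0,0,0],[0,0,0.09],0.25],
  [[0,0,0],[0,0,0.09],0.25],
  [[0,0,0],[0,0,0.09],0.25],
  [[-0.16,0,0],[0,0,0.01],0.25],
  [[-0.17,0.1,0],[0,0,0],0.25],
  [[0,0.2,0],[0,0,0],0.25],
  [[0,0.2,0],[0,0,0],0.25],
  [[0,0.08,0],[0,0,0],0.25],
])

```text
time_s: 21.2
eef_pos: [491.1, -139.8, 89.9]
ee_rot: [-0.001, 0.692, 0.722, -0.0]
force: [-0.3, -0.0, -0.6]
grip_width: 0.251
grip_force: 0.0
```

```bash
python3 -c "from h import *;st()"
```

```text
t 21.2 rack -55.8 -25.0 z 89.9 force [-0.3 -0.  -0.6] grip 0.25
rotvec to aligned (90deg units, tool) [-0.0009 -0.0008 -0.0003] j [-0.51  0.39  1.68  0.    1.08 -0.55]
```

Request:
servo_tool([
  [[0,-0.012,0.18],[0,0,0],0.25],
  [[0,0,0.18],[0,0,0],0.25],
  [[0,0,0.13],[0,0,0],0.25],
  [[0.04,0,0],[0,0,0],0.25],
  [[0.04,0,0],[0,0,0],0.25],
  [[0.025,0,0],[0,0,0],0.25],
  [[0.025,0,0],[0,0,0],0.25],
  [[0.02,0,0],[0,0,0],0.25],
])

```text
time_s: 22.0
eef_pos: [486.1, -110.0, -5.2]
ee_rot: [0.001, 0.692, 0.722, 0.0]
force: [-0.1, -2.0, 0.3]
grip_width: 0.249
grip_force: 0.9
```

```bash
python3 jar.py; python3 topjar.py
```

```text
t 22.0 rack -59.5 4.9 z -5.2 force [-0.1 -2.   0.3] grip 0.25
rotvec to aligned (90deg units, tool) [ 0.0009  0.0007 -0.0001] j [-0.46  0.51  1.79 -0.    0.84 -0.5 ]
lid rack [26.  82.5] r 13.4 px (480, 121, 51, 17)
lid rack [-56.   46.5] r 28.1 px (214, 141, 147, 153)
```

Request:
servo_tool([
  [[-0.06,0,0],[0,0,0],0.25],
  [[-0.14,0,0],[0,0,0],0.25],
  [[0,0,-0.2],[0,0,0],0.25],
  [[0,0,-0.2],[0,0,0],0.25],
  [[0,-0.15,-0.1],[0,0,0],0.25],
  [[0,-0.2,0],[0,0,0],0.25],
  [[0.1,-0.19,0],[0,0,0],0.25],
  [[0.2,0,0],[0,0,0],0.25],
])

```text
time_s: 22.9
eef_pos: [374.3, -96.2, 93.9]
ee_rot: [-0.0, 0.694, 0.719, -0.0]
force: [1.2, 0.1, 0.1]
grip_width: 0.256
grip_force: 0.0
```

Request:
servo_tool([
  [[0.08,0,0],[0,0,0],0.25],
  [[0,0,0],[0,0,-0.09],0.25],
  [[0,0,0],[0,0,-0.09],0.25],
  [[0,0,0],[0,0,-0.09],0.25],
  [[0,0,0],[0,0,-0.09],0.25],
  [[0,0,0],[0,0,-0.09],0.25],
  [[0,0,0],[0,0,-0.09],0.25],
  [[0,0,0],[0,0,-0.09],0.25],
])

```text
time_s: 23.7
eef_pos: [376.5, -79.5, 94.1]
ee_rot: [0.0, 0.264, 0.964, -0.0]
force: [-1.0, -0.6, -0.4]
grip_width: 0.253
grip_force: 0.0
```

Request:
servo_tool([
  [[0,0,0],[0,0,-0.09],0.25],
  [[0,0,0],[0,0,-0.09],0.25],
  [[0,0,0],[0,0,-0.09],0.25],
  [[0,0,0],[0,0,-0.09],0.25],
  [[0,0,0],[0,0,-0.01],0.25],
  [[0,0,0],[0,0,0],0.25],
])

```text
time_s: 24.3
eef_pos: [376.4, -79.1, 94.0]
ee_rot: [0.0, -0.019, 1.0, -0.0]
force: [-1.2, 0.0, 0.8]
grip_width: 0.25
grip_force: 0.0
```

```bash
python3 topjar.py; python3 scjar.py|tail -2; python3 -c "from h import *;st()"
```

```text
top (265, 244, 27, 27) [-82.1  17.4] [-31.7  68.3]
scene (245, 234, 22, 17) 55 rack of bbox left/right/top px: [-73.3  61.9] [-57.2  11.7] [-41.1  59.2]
expected lid centre px [257.55812215 239.63639665]
t 24.4 rack -167.9 40.6 z 94.0 force [-0.   1.2  0.2] grip 0.25
rotvec to aligned (90deg units, tool) [0.000e+00 1.000e-04 9.977e-01] j [-0.51  0.12  2.02  0.    1.   -2.12]
```

Jar is now at (-57, 42), centred well enough. Approaching from the front and pushing in.

Request:
servo_tool([
  [[0,0.005,0.15],[0,0,0],0.25],
  [[0,0,0.2],[0,0,0],0.25],
  [[0,0,0.12],[0,0,0],0.25],
  [[-0.08,0,0.04],[0,0,0],0.25],
  [[-0.12,0,0],[0,0,0],0.25],
  [[-0.08,0,0],[0,0,0],0.25],
  [[-0.04,0,0],[0,0,0],0.25],
  [[-0.025,0,0],[0,0,0],0.25],
])

```text
time_s: 25.2
eef_pos: [445.4, -74.8, -8.2]
ee_rot: [-0.0, -0.02, 1.0, 0.0]
force: [0.7, -0.4, 0.2]
grip_width: 0.251
grip_force: 0.0
```

Request:
servo_tool([
  [[-0.025,0,0],[0,0,0],0.25],
  [[-0.03,0,0],[0,0,0],0.25],
  [[-0.03,0,0],[0,0,0],0.25],
  [[-0.03,0,0],[0,0,0],0.25],
  [[-0.03,0,0],[0,0,0],0.25],
  [[-0.03,0,0],[0,0,0],0.25],
  [[-0.03,0,0],[0,0,0],0.25],
  [[-0.03,0,0],[0,0,0],0.25],
])

```text
time_s: 26.0
eef_pos: [492.6, -72.9, -8.1]
ee_rot: [-0.0, -0.021, 1.0, -0.0]
force: [-3.1, 0.1, 1.6]
grip_width: 0.253
grip_force: 1.0
```

```bash
python3 -c "from h import *;st()"; python3 scjar.py
```

```text
t 26.0 rack -51.5 41.7 z -8.1 force [-3.1  0.1  1.6] grip 0.25
rotvec to aligned (90deg units, tool) [-1.000e-04 -1.000e-04  9.995e-01] j [-0.38  0.52  1.79 -0.    0.83 -1.99]
scene (276, 262, 24, 20) 64 rack of bbox left/right/top px: [-104.3  -55. ] [ -89.1 -103.9] [-81.2 -53.1]
expected lid centre px [257.55812215 239.63639665]
```

Request:
servo_tool([
  [[-0.025,0,0],[0,0,0],0.25],
  [[-0.03,0,0],[0,0,0],0.25],
  [[-0.03,0,0],[0,0,0],0.25],
  [[-0.03,0,0],[0,0,0],0.25],
  [[-0.03,0,0],[0,0,0],0.25],
  [[-0.025,0,0],[0,0,0],0.25],
])

```text
time_s: 26.65
eef_pos: [526.7, -71.4, -8.1]
ee_rot: [0.0, -0.021, 1.0, -0.0]
force: [-2.7, -0.5, 2.4]
grip_width: 0.252
grip_force: 0.9
```

```bash
python3 -c "from h import *;st()"; python3 topjar.py
```

```text
t 26.65 rack -17.4 41.7 z -8.1 force [-2.7 -0.5  2.4] grip 0.25
rotvec to aligned (90deg units, tool) [0.000e+00 1.000e-04 9.996e-01] j [-0.36  0.57  1.69 -0.    0.88 -1.97]
```

Request:
servo_tool([
  [[-0.02,0,0],[0,0,0],0.25],
  [[-0.02,0,0],[0,0,0],0.25],
  [[-0.015,0,0],[0,0,0],0.25],
])

```text
time_s: 27.0
eef_pos: [537.4, -71.0, -8.1]
ee_rot: [-0.0, -0.021, 1.0, 0.0]
force: [-2.9, -0.4, 2.6]
grip_width: 0.247
grip_force: 0.9
```

```bash
python3 -c "from h import *;st()"
```

```text
t 27.0 rack -6.6 41.8 z -8.1 force [-2.9 -0.4  2.6] grip 0.25
rotvec to aligned (90deg units, tool) [-0.     -0.      0.9996] j [-0.35  0.59  1.66  0.    0.89 -1.96]
```

Smooth so far. Now small steps until the force rises at the back board.

Request:
servo_tool([
  [[-0.015,0,0],[0,0,0],0.25],
  [[-0.015,0,0],[0,0,0],0.25],
  [[-0.01,0,0],[0,0,0],0.25],
])

```text
time_s: 27.3
eef_pos: [545.4, -70.6, -8.1]
ee_rot: [0.0, -0.021, 1.0, -0.0]
force: [-3.0, -0.5, 1.7]
grip_width: 0.248
grip_force: 0.9
```

```bash
python3 -c "from h import *;st()"
```

```text
t 27.3 rack 1.3 41.7 z -8.1 force [-3.  -0.5  1.7] grip 0.25
rotvec to aligned (90deg units, tool) [0.000e+00 1.000e-04 9.996e-01] j [-0.34  0.6   1.63  0.    0.9  -1.95]
```

Request:
servo_tool([
  [[-0.01,0,0],[0,0,0],0.25],
  [[-0.01,0,0],[0,0,0],0.25],
])

```text
time_s: 27.5
eef_pos: [546.6, -70.2, -8.4]
ee_rot: [-0.003, -0.021, 1.0, 0.001]
force: [-23.3, -3.2, 13.8]
grip_width: 0.251
grip_force: 6.3
```

Request:
servo_tool([
  [[-0.008,0,0],[0,0,0],0.25],
  [[-0.007,0,0],[0,0,0],0.25],
])

```text
time_s: 27.7
eef_pos: [546.5, -69.9, -8.7]
ee_rot: [-0.007, -0.021, 1.0, 0.001]
force: [-36.9, -4.2, 20.7]
grip_width: 0.25
grip_force: 9.0
```

It's home: force rose sharply at the back board. Backing off straight.

Request:
servo_tool([
  [[0.015,0,0],[0,0,0],0.25],
  [[0.02,0,0],[0,0,0],0.25],
  [[0.1,0,0],[0,0,0],0.25],
  [[0.2,0,0],[0,0,0],0.25],
  [[0.2,0,0],[0,0,0],0.25],
  [[0.2,0,0],[0,0,0],0.25],
  [[0.1,0,-0.2],[0,0,0],0.25],
  [[0,0,-0.2],[0,0,0],0.25],
])

```text
time_s: 28.5
eef_pos: [382.9, -76.8, 72.4]
ee_rot: [-0.001, -0.02, 1.0, 0.001]
force: [1.9, -0.4, 0.1]
grip_width: 0.247
grip_force: 0.0
```

```bash
sed -i 's/(220,215,320,290)/(250,195,340,270)/' scjar.py; python3 topjar.py; python3 scjar.py; python3 -c "from h import *;st()
a=cv2.imread('pics/top0.png');b=optics.capture('top')
d=(cv2.absdiff(a,b).max(2)>45).astype(np.uint8);d=cv2.morphologyEx(d,cv2.MORPH_OPEN,np.ones((3,3)))
n,_,s,_=cv2.connectedComponentsWithStats(d);print(s[1:])"
```

```text
top (255, 195, 37, 28) [11.  11.7] [65.8 81.9]
scene (276, 262, 24, 20) 64 rack of bbox left/right/top px: [-104.3  -55. ] [ -89.1 -103.9] [-81.2 -53.1]
scene (273, 219, 20, 14) 52 rack of bbox left/right/top px: [28.1 60. ] [43.8 12.5] [39.7 59.7]
scene (291, 206, 12, 7) 25 rack of bbox left/right/top px: [108.7  63.8] [114.9  32.6] [114.3  64.7]
expected lid centre px [257.55812215 239.63639665]
t 28.6 rack -156.3 40.2 z 76.2 force [ 1.4 -0.8 -0.5] grip 0.25
rotvec to aligned (90deg units, tool) [0.0019 0.0071 0.9993] j [-0.5   0.17  2.02  0.    0.94 -2.11]
[[    99      0     49     65    888]
 [   174      0    136    105   4699]
 [   245      0     25     16    230]
 [   280      0     17      9     96]
 [     0      0    560    420 103351]
 [    73      2     46     44    548]
 [   269     10     11      8     57]
 [     0     43    106    207   8228]
 [   114     50      6      4     23]
 [   219     50      7      7     39]
 [     0     70     11     13    112]
 [   381     74     17     16    190]
 [   328     79     28     29    437]
 [     3     85      3      3      9]
 [
[... 1160 characters left out ...]
     21     98]
 [   165    213      3      4     12]
 [    24    223      3      3      9]
 [    51    222     13     10     62]
 [   193    227      5      5     21]
 [   178    228      4      4     16]
 [   183    229      4      3     12]
 [    45    231      4      3     12]
 [   259    232     28     18    433]
 [   416    250      5      3     15]
 [   393    253     16     35    229]
 [   256    257     26     10    201]
 [   322    256     33     31    741]
 [    67    260      5      3     15]
 [    81    262     16     21    173]
 [   434    263      4      5     16]
 [   184    265     33     11    246]
 [   435    271      3      4     12]
 [    49    283      3      3      9]]
```

```bash
python3 - <<'E'
from h import *
o,ex,ey,_=rackpose()
a=cv2.imread('pics/top0.png');b=optics.capture('top');g=lambda i:cv2.cvtColor(i,cv2.COLOR_BGR2GRAY).astype(np.float32)
print(a.mean((0,1)),b.mean((0,1)))
for n,(x,y) in dict(jar1=(238,214),tea=(354,211),bell=(403,212),tin=(416,269),card=(202,270),tape=(188,212),post=(375,190),smalljar=(260,163),bigjar=(341,140),floor=(500,200),pink=(403,130),collar=(337,186)).items():
    A,B=g(a),g(b); T=A[y-16:y+16,x-20:x+20];S=B[y-28:y+28,x-32:x+32]
    r=cv2.matchTemplate(S,T,cv2.TM_CCOEFF_NORMED);_,v,_,p=cv2.minMaxLoc(r);print(n,round(v,2),(p[0]-12,p[1]-12))
m=cv2.inRange(cv2.cvtColor(b,cv2.COLOR_BGR2HSV),(23,150,150),(34,255,255));m[:188]=0;m[240:]=0;m[:,:255]=0;m[:,300:]=0
m=cv2.morphologyEx(m,cv2.MORPH_OPEN,np.ones((5,5)))
c=max(cv2.findContours(m,cv2.RETR_EXTERNAL,cv2.CHAIN_APPROX_NONE)[0],key=cv2.contourArea)
P=cast("top",c[:,0],74);q=np.c_[(P-o)@ex,(P-o)@ey];print(cv2.boundingRect(c),q.min(0),q.max(0))
E
```

```text
[ 90.79860119 139.7823852  188.45278061] [ 73.19759354 111.71187925 162.81081207]
jar1 0.99 (0, 0)
tea 0.99 (0, 0)
bell 0.98 (0, 0)
tin 0.96 (0, 0)
card 0.99 (0, 0)
tape 0.99 (0, 0)
post 0.99 (0, 0)
smalljar 0.99 (0, 0)
bigjar 0.98 (0, 0)
floor 0.99 (0, 0)
pink 0.99 (0, 0)
collar 0.99 (0, 0)
(274, 207, 13, 11) [20.74782641 21.83376982] [40.62397135 46.43010097]
```

```bash
python3 - <<'E'
from h import *
o,ex,ey,_=rackpose()
a=cv2.imread('pics/top0.png');b=optics.capture('top')
T=a[258:284,326:353]; S=b[185:240,245:305]
mask=np.zeros(T.shape,np.uint8);cv2.circle(mask,(13,13),14,(1,1,1),-1)
r=cv2.matchTemplate(S,T,cv2.TM_CCORR_NORMED,mask=mask);_,v,_,p=cv2.minMaxLoc(r)
u=np.array([[245+p[0]+13,185+p[1]+13],[339,271]]);P=cast("top",u,74);print(v,u,np.c_[(P-o)@ex,(P-o)@ey].round(1))
h=cv2.cvtColor(b,cv2.COLOR_BGR2HSV)
for u in(268,274,280): print(u,[(v,int(h[v,u,0]),int(h[v,u,1]),int(h[v,u,2])) for v in range(190,236,2)])
E
```

```text
0.9813612699508667 [[279 211]
 [339 271]] [[ 32.9  36.1]
 [-90.8 -73.5]]
268 [(190, 23, 33, 193), (192, 4, 123, 77), (194, 10, 155, 115), (196, 21, 114, 252), (198, 16, 124, 123), (200, 16, 111, 126), (202, 20, 157, 196), (204, 21, 174, 232), (206, 26, 159, 255), (208, 25, 156, 253), (210, 25, 155, 253), (212, 26, 151, 255), (214, 26, 159, 255), (216, 21, 177, 240), (218, 18, 130, 185), (220, 16, 90, 170), (222, 13, 74, 128), (224, 6, 99, 95), (226, 3, 167, 67), (228, 5, 169, 74), (230, 3, 166, 66), (232, 4, 176, 61), (234, 5, 178, 66)]
274 [(190, 20, 36, 179), (192, 3, 192, 93), (194, 13, 141, 201), (196, 20, 117, 247), (198, 21, 177, 226), (200, 21, 155, 228), (202, 21, 172, 225), (204, 21, 171, 228), (206, 26, 151, 255), (208, 26, 153, 253), (210, 26, 142, 253), (212, 26, 151, 253), (214, 26, 155, 253), (216, 26, 154, 254), (218, 25, 149, 253), (220, 26, 157, 255), (222, 18, 169, 161), (224, 19, 130, 173), (226, 11, 74, 107), (228, 4, 176, 68), (230, 4, 169, 68), (232, 4, 175, 64), (234, 5, 177, 69)]
280 [(190, 21, 29, 166), (192, 4, 192, 101), (194, 30, 76, 255), (196, 19, 133, 242), (198, 21, 166, 231), (200, 20, 161, 226), (202, 21, 168, 232), (204, 21, 173, 228), (206, 27, 155, 255), (208, 26, 157, 254), (210, 26, 148, 254), (212, 26, 153, 253), (214, 26, 152, 254), (216, 26, 156, 254), (218, 26, 139, 253), (220, 26, 159, 254), (222, 20, 181, 175), (224, 18, 122, 150), (226, 7, 98, 91), (228, 5, 163, 69), (230, 6, 173, 68), (232, 6, 178, 66), (234, 4, 164, 70)]
```

```bash
python3 -c "
from rig import ctrl;print(ctrl.finish_job())"
```

```text
the job is handed in; nothing more can be done
None
```

I pressed the rail over the first, second and third gaps counting from the bell end, left the fourth untouched, and slid the honey jar upright into the third gap until it met the back board; nothing else moved in the before-and-after pictures, the arm finished clear at about 29 s of the 64 s allowed, and the job is handed in (no verdict was shown).

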